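Mount the keyed backing disc on a bench polisher and lock it with the bayonet cap

TASK

Mount the backing disc on the small bench polisher: slip it over the shaft with its tabs through the two entry slots, turn it on the neck of the shaft until its tabs drop into the keyways and it lies flat on the seat. Then put the lock cap on the shaft through the same slots, push it down against the sprung plunger, twist it until its lugs are under their notches and let it rise into its notches so that it is locked. Do not disturb the other things on the bench.

Things in the scene. Friction and masses are not known exactly. Their poses are not given: they have to be found in the camera images.
- polisher: Bench polisher, fixed: round grey housing 116 mm across, 50 high, an upright keyed steel shaft on its flat top (the seat). Origin: centre of its underside on the bench; z axis = shaft axis, up. Shaft, heights above seat: 0 to 16 mm lower collar, 37 mm across; 16 to 42 neck, 18 across; 42 to 52 upper collar, 37 across. Same after half a turn.
- seat (a point): centre of the seat, foot of the shaft, 50 mm above the bench; x axis along the entry slots, z up the shaft
- collar (a point): centre of the upper collar's top, 52 mm above the seat. Two opposite entry slots, 12 mm wide, go right through this collar from top to underside, along this point's +x and -x. A brass plunger, 12 mm across, stands 11 mm out of its middle (top 63 mm above the seat).
- key (a point): same point as seat, axes turned 70 degrees clockwise seen from above: its x axis lies along the two opposite keyways (12 mm wide, the lower collar's full 16 mm height) and along the two notches above them (12 mm wide, 4 mm deep, in the upper collar's underside, 42 to 46 mm above the seat). So both are a 70 degree clockwise turn from the entry slots.
- plunger (a joint): how far the sprung plunger is pressed down, m: 0 = up, 0.011 = stop; it pushes up with about 3 N at 0, 4 N at 0.002 and 7 N at 0.010
- disc: Aluminium backing disc, 0.15 to 0.3 kg, flat on the bench, hub up: round flange 90 mm across, 6 thick, with a square hub; bore 41 mm through both. Two opposite tabs in the bore along its +x and -x, 8 mm wide, reaching in to 11 mm from the axis, from the underside to 8 mm above it. Origin: centre of the underside, z up. Same after half a turn.
- hub (a point): centre of the hub's top, 30 mm above the disc's underside. Hub 56x56 mm, 24 high, sides along the disc's x and y: grip two flat sides. Through the slots the disc rests on the lower collar, underside 16 mm above the seat; there it turns freely below 33 mm; over the keyways it drops to the seat (0 mm).
- cap: Black lock cap, 0.07 to 0.12 kg, on the bench open end down: round skirt 50 mm across, flat top at 28 mm, bore 41 mm, 23 deep; grip bar on top. Two opposite steel lugs in the bore along its +x and -x, 8 mm wide, reaching in to 11 mm from the axis, from the underside to 8 mm above it. Origin: centre of the underside, z up. Same after half a turn.
- grip_bar (a point): top middle of the cap's grip bar, 50 mm above the cap's underside; bar 48 mm long (cap's x, in line with the lugs), 14 wide, 22 high. Cap underside above the seat: 40 mm when it meets the plunger, below 34 mm it can turn, 30 mm pressed fully down on the seated disc's hub, 38 mm locked with the lugs up in the notches.
- tape: bystander: flat amber tape roll, 98 mm across, 12 high, lying behind the polisher; origin under its middle
- test_box: bystander: small black power box, 67x42x21 mm, near the bench's front edge; origin under its middle
- screwdriver: bystander: blue precision screwdriver, 127 mm long, 14 thick, lying along its own y, behind the polisher on the left; origin under its middle
- flux_pot: bystander: small round pot with a green lid, 42 mm across, 27 high, at the back left; origin under its middle
- mouse: bystander: black computer mouse, 108x60x37 mm, long along its own x, at the right near the front; origin under its middle
Not all that is in view belongs to the job. Several things look just like the cap: the one meant starts farthest to the robot's left.

How it is judged:
On the way, in this order (a step that is already met when the one before it is completed fails the run):
1. the disc has gone through the entry slots and is round the neck of the shaft (z of disc in the frame of seat between 0.012 and 0.034 m and horizontal distance between disc and seat below 0.005 m), for 0.2 s.
2. the disc has dropped into the keyways and lies on the seat (z of disc in the frame of seat below 0.003 m and horizontal distance between disc and seat below 0.004 m and angle between the x axis of disc and the x axis of key, either way round below 0.25 rad and angle between disc's own z axis and vertical below 0.06 rad), for 0.2 s.
3. the cap is pressed down on the shaft against the plunger (all of step 2 and z of cap in the frame of seat below 0.0345 m and horizontal distance between cap and seat below 0.004 m and value of joint plunger above 0.005 m), for 0.1 s.
At the end, for the whole second after the job is handed in: Disc flat on the seat (3 mm in height, 4 mm off centre) with its tabs in the keyways (0.25 rad); cap upright on the shaft, 4 mm off centre at most, lugs in line with the notches (0.25 rad) and raised into them (underside 34.5 to 40.5 mm above the seat); both at rest (all of step 2 and z of cap in the frame of seat between 0.0345 and 0.0405 m and horizontal distance between cap and seat below 0.004 m and angle between the x axis of cap and the x axis of key, either way round below 0.25 rad and angle between cap's own z axis and vertical below 0.08 rad and linear speed of each of cap, disc below 0.02 m/s); the robot touches nothing.
It fails at once if the tape is pushed more than 30 mm from its place (distance of tape from where it was at the start of the episode above 0.03 m).
It fails at once if the test box is pushed more than 30 mm from its place (distance of test_box from where it was at the start of the episode above 0.03 m).
It fails at once if the screwdriver is pushed more than 30 mm from its place (distance of screwdriver from where it was at the start of the episode above 0.03 m).
It fails at once if the flux pot is pushed more than 30 mm from its place (distance of flux_pot from where it was at the start of the episode above 0.03 m).
It fails at once if the mouse is pushed more than 30 mm from its place (distance of mouse from where it was at the start of the episode above 0.03 m).
It also fails if it takes over 58 s, if anything falls off the work surface, if the arm or the gripper's body presses on something with over 40 N, if the wrist force passes 120 N, or if a joint passes its speed limit or range.

ROBOT

A 7-joint arm with a two-finger parallel gripper is mounted at the origin on a cart in front of the work surface, level with it; the furniture and walls round the work are solid. World frame = base frame: x ahead of the robot, y to its left, z up, the work surface at z = 0. Lengths are in m, angles in rad, forces in N, time in s.
With the tool pointing down it reaches from about 0.425 to 0.95 m from the base axis. Payload 4.7 kg.
Tool frame: the origin (TCP) lies on the centre line of the jaws, within the pads' length; the fingertips stand robot.nose_length ahead of it and the grasp point (between the pads) lies 8 mm behind it (robot.nose_length is the distance from the TCP to the fingertips, in m); z points along the fingers, y is the line along which they close (so a half turn about z gives the same grasp; the last joint's range is limited). The gripper opens to 85 mm and grips with 20 to 120 N. Pads are 22 mm wide; open, the fingers measure 114 mm over their backs; the gripper's body (76 mm by 85 mm) begins 54 mm behind the grasp point. The pads swing forward as they close: fully open they stand 13 mm farther back than shut.
Start: joints at [0.657, 0.469, -0.049, 1.532, 0.024, 1.141, -0.082], TCP at [0.522, -0.428, 0.242] pointing down, gripper open.
Joint ranges: [-2.59, 2.59], [-0.33, 1.99], [-1.39, 1.29], [0.1, 2.45], [-1.04, 4.18], [0.21, 1.99], [-2.66, 2.66]. Speed limits (rad/s): [2.57, 2.57, 3.14, 3.14, 3.14, 3.14, 3.14].

INTERFACE

Orientations are given as [roll, pitch, yaw] about the fixed x, y, z axes, in that order (R = Rz(yaw) Ry(pitch) Rx(roll)).
In Python, from plant import robot gives the robot as it stands. Calls block until the motion is done:
- robot.goto(position, orientation): joint-space move of the TCP to a pose.
- robot.move_straight(position, vel=0.15, attitude=None, contact_N=None): straight line of the TCP; attitude=None keeps the orientation; vel is the mean speed in m/s. With contact_N (N) it stops when the force on the tool has changed by that much, and returns True; else False.
- robot.move_joints(angles): joint-space move.
- robot.grip(opening, strength=None): opening from 0.0 (shut) to 1.0 (fully open); strength is the grip in N (None keeps the last); returns when the fingers have stopped.
- robot.sleep(seconds).
- robot.inverse_kinematics(position, orientation): joint angles nearest the present ones, or None.
- robot.sense(): the state.
- robot.grab_frame(name): name is "side" or "top"; returns a dict with "image" (420x560x3 uint8, red, green, blue), "range_z" (420x560 float32, m along the optical axis (not along the pixel's ray), 0 where there is no reading), "fx", "fy", "cx", "cy" (pixels), "dist_coeffs" ([k1, k2, p1, p2, k3] as OpenCV has them; the pictures are not rectified), "R" (3x3) and "t" (3): a world point X has camera coordinates R X + t. Camera axes: x right, y down, z forward; pixel columns grow to the right and rows downward; lengths in m; the calibration is good to about 2 mm. A picture is of the moment at which its call begins.
A pose or a line that the arm cannot do raises robot.IKError and nothing moves.
- robot.close_job(): hands the job in; it is judged then, once.
The state is a dict: "t": time; "joint_pos": joint angles; "joint_velocities": joint speeds; "effort": joint torques, N m; "tcp_pos": TCP position; "tcp_rot": TCP orientation; "wrist_force": force on the tool from outside, world axes, zero at the start; "torque": the same for the moment, N m; "opening": opening from 0.0 (shut) to 1.0 (fully open); "gripper_force": force on a finger pad.
Only numpy, scipy, OpenCV 4.12 (cv2) and the standard library are available. Lean on these libraries where they do the work, as an engineer would, in place of code of your own. Each camera call takes 0.05 s, during which the arm holds its last target. There are 200 camera calls.

## Working session

There is one attempt and no reset: what is moved stays moved. The work goes in short steps, each a Python script; the robot and the scene stay as the last script left them, time stands still between calls to the robot, and variables do not carry over. Pictures are saved under pics/ and viewed, at most 10 in all, crops included, and the job is handed in when it is done.

```bash
mkdir -p pics; ls; python3 - <<'E'
from plant import robot
import cv2,numpy as np,pickle
s=robot.sense();print(s,robot.nose_length)
for n in("top","side"):
    f=robot.grab_frame(n);pickle.dump(f,open(n+".pkl","wb"))
    cv2.imwrite(f"pics/{n}0.png",f["image"][:,:,::-1]);print(n,f["fx"],f["cx"],f["dist_coeffs"],-f["R"].T@f["t"],f["R"][2])
E
```

```text
pics
{'t': 0.0, 'joint_pos': array([ 0.65709143,  0.4694773 , -0.04861851,  1.53371116,  0.02408095,
        1.14101334, -0.08233008]), 'joint_velocities': array([ 0.00065872, -0.00047844,  0.00042792,  0.0003413 ,  0.00341513,
       -0.00223739,  0.00021336]), 'effort': array([ 2.24320684e-04, -5.10303247e+01, -4.63516556e-02, -2.37712759e+01,
        1.08082354e-02,  7.48205784e-03, -2.57713722e-06]), 'tcp_pos': array([ 0.52188138, -0.42718359,  0.24123001]), 'tcp_rot': array([-3.13956889e+00,  4.77280758e-05,  8.84819953e-01]), 'wrist_force': array([-0.42545594,  1.11809746, -0.24362184]), 'torque': array([ 0.01256297,  0.00895245, -0.0074404 ]), 'gripper_force': 0.0, 'opening': 1.0010882019312477} 0.011
top 386.43317716505845 281.70771346003573 [-0.10442493  0.          0.          0.          0.        ] [ 0.30184426 -0.04037616  1.06912576] [ 0.19390644  0.00916106 -0.98097725]
side 390.30585841553267 277.8772470760519 [0.01379241 0.         0.         0.         0.        ] [0.56690418 0.41725141 0.94443365] [-0.08837691 -0.47386943 -0.87614912]
```

View pics/top0.png

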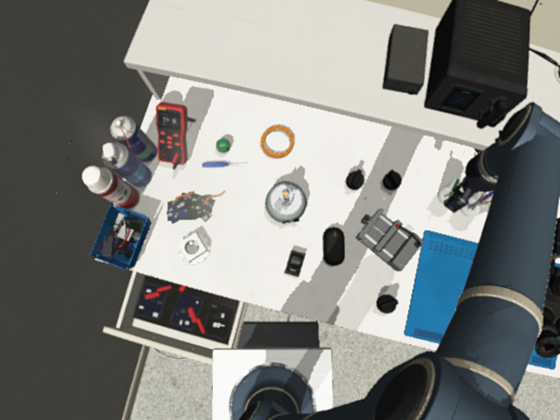

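View pics/side0.png

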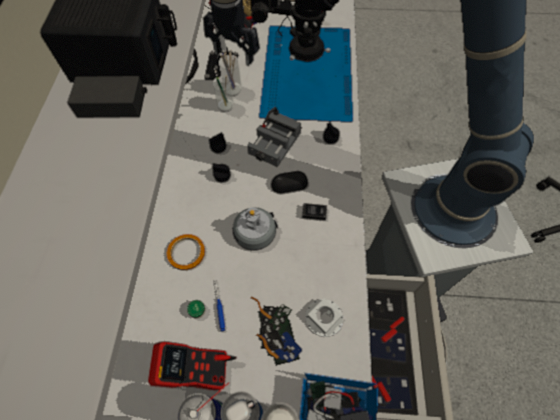

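Cap look-alikes in the top view are at (355,178), (392,180) and (387,303). The black mouse (334,245) and test box (295,262) are not caps. Farthest to the robot's left is (355,178). The polisher is at (287,200) and the disc at (195,245). Next I'll measure with depth and masks, and crop in close.

```bash
cat > h.py <<'E'
import cv2,numpy as np,pickle
def K(f): return np.array([[f["fx"],0,f["cx"]],[0,f["fy"],f["cy"]],[0,0,1.]])
def rays(f,uv):
    p=cv2.undistortPoints(np.asarray(uv,float).reshape(-1,1,2),K(f),np.array(f["dist_coeffs"]))[:,0]
    return np.c_[p,np.ones(len(p))]
def onplane(f,uv,h):
    C=-f["R"].T@f["t"];d=rays(f,uv)@f["R"];return C+d*((h-C[2])/d[:,2])[:,None]
def cloud(f):
    v,u=np.mgrid[:420,:560];r=rays(f,np.c_[u.ravel(),v.ravel()].astype(float))
    z=f["range_z"].ravel().astype(float);P=(r*z[:,None]-f["t"])@f["R"];P[z==0]=np.nan
    return P.reshape(420,560,3)
def pix(f,P):
    return cv2.projectPoints(np.asarray(P,float).reshape(-1,1,3),cv2.Rodrigues(f["R"])[0],np.asarray(f["t"],float),K(f),np.array(f["dist_coeffs"]))[0][:,0]
def crop(f,c,r,k,name):
    u,v=map(int,c);im=f["image"][max(v-r,0):v+r,max(u-r,0):u+r,::-1]
    return cv2.resize(im,(2*r*k,2*r*k),interpolation=cv2.INTER_CUBIC)
E
python3 - <<'E'
from h import *
F={n:pickle.load(open(n+".pkl","rb")) for n in("top","side")}
def stat(n,P,m,lbl):
    k,lab,st,ce=cv2.connectedComponentsWithStats(m.astype(np.uint8))
    for i in range(1,k):
        if st[i,4]<25: continue
        q=P[lab==i];(c,w,a)=cv2.minAreaRect((q[:,:2]*1000).astype(np.float32))
        if lbl!="obj" or 0.3<q[:,0].mean()<.9: print(n,lbl,ce[i].round(),st[i,4],q.mean(0).round(4),"rect",np.round(c,1),np.round(w,1),round(a,1),"zmax",q[:,2].max().round(3))
for n,f in F.items():
    P=cloud(f);z=P[...,2]
    stat(n,P,(z>.008)&(z<.13)&(P[...,0]<.95)&(P[...,0]>.35)&(abs(P[...,1])<.5),"obj")
    for lo,hi,l in((.024,.034,"hub"),(.045,.053,"z50"),(.095,.12,"collar")):
        print('--',l);stat(n,P,(z>lo)&(z<hi)&(P[...,0]>.4)&(P[...,0]<.85)&(abs(P[...,1])<.35),l)
f=F["top"];s=F["side"]
a=[crop(f,(287,196),24,8,0),crop(f,(195,245),24,8,0)];b=[crop(s,(252,222),24,8,0),crop(s,(324,315),24,8,0)]
cv2.imwrite("pics/c1.png",cv2.resize(np.vstack([np.hstack(a),np.hstack(b)]),(600,600)))
a=[crop(f,(355,178),16,10,0),crop(s,(220,173),16,10,0),crop(s,(218,143),16,10,0)]
cv2.imwrite("pics/c2.png",cv2.resize(np.hstack(a),(780,260)))
E
```

```text
top obj [141.  93.] 1331 [0.8627 0.3744 0.072 ] rect [854.4 368.1] [ 53.1 210.6] 74.3 zmax 0.13
top obj [172. 139.] 1437 [0.7137 0.2702 0.0792] rect [724.8 274.3] [ 83.2 171.6] 77.3 zmax 0.13
top obj [277. 141.] 376 [ 0.73   -0.0177  0.0128] rect [729.6 -16.9] [96.5 95.5] 88.1 zmax 0.019
top obj [119. 212.] 4875 [0.5126 0.4132 0.0612] rect [553.4 395.9] [154.3 367.7] 74.4 zmax 0.13
top obj [112. 139.] 76 [0.7077 0.4308 0.1066] rect [704.8 431.5] [ 4.8 30.5] 78.9 zmax 0.129
top obj [223. 145.] 167 [0.7136 0.1381 0.0263] rect [715.1 138.8] [38.9 38.9] 42.8 zmax 0.032
top obj [213. 165.] 102 [0.66   0.1655 0.0128] rect [660.1 162.2] [13.5 73.5] 2.5 zmax 0.018
top obj [355. 180.] 282 [ 0.6046 -0.2358  0.034 ] rect [ 606.6 -236.9] [50.5 46.4] 69.7 zmax 0.056
top obj [392. 180.] 292 [ 0.6017 -0.339   0.0354] rect [ 604.9 -342.4] [50.6 48.9] 61.3 zmax 0.055
top obj [446. 191.] 235 [ 0.5618 -0.481   0.062 ] rect [ 565.5 -486.3] [21.4 50.4] 82.0 zmax 0.129
top obj [285. 202.] 1369 [ 0.5384 -0.0411  0.0522] rect [544.9 -39.7] [115.1 110.8] 60.2 zmax 0.117
top obj [189. 208.] 755 [0.5338 0.2323
[... 5418 characters left out ...]
x 0.051
side z50 [260. 154.] 35 [ 0.492  -0.2549  0.0482] rect [ 490.3 -256.3] [18.9 22.8] 37.8 zmax 0.051
side z50 [219. 166.] 70 [ 0.6096 -0.2346  0.0487] rect [ 609.6 -234.8] [14.9 47.1] 66.4 zmax 0.053
side z50 [253. 227.] 722 [ 0.548  -0.031   0.0485] rect [546.6 -40.3] [97.5 95.9] 41.0 zmax 0.053
side z50 [212. 374.] 139 [0.6908 0.2958 0.0491] rect [694.6 297.4] [67.1 32.8] 52.8 zmax 0.053
side z50 [232. 358.] 27 [0.6463 0.272  0.0483] rect [647.9 271.6] [ 6.9 17.9] 86.9 zmax 0.053
-- collar
side collar [252. 214.] 144 [ 0.5478 -0.0379  0.1021] rect [547.4 -40.1] [33.2 37.6] 15.9 zmax 0.114
side collar [181. 366.] 612 [0.743  0.2769 0.108 ] rect [745.6 277.4] [88.6 47.2] 64.4 zmax 0.12
```

View pics/c1.png

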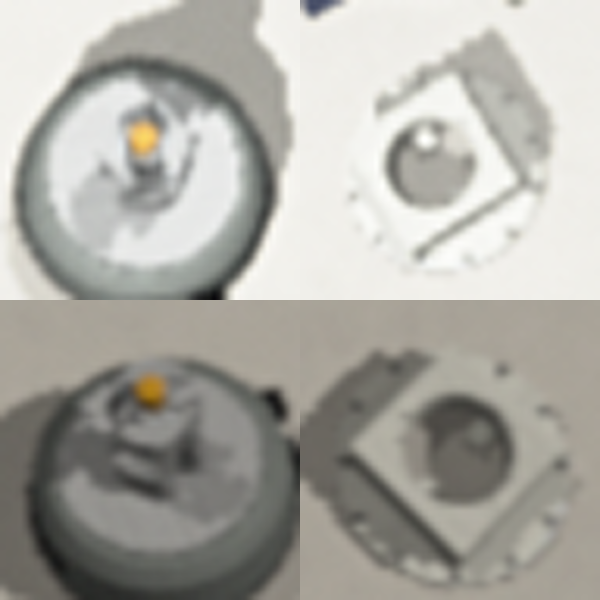

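View pics/c2.png

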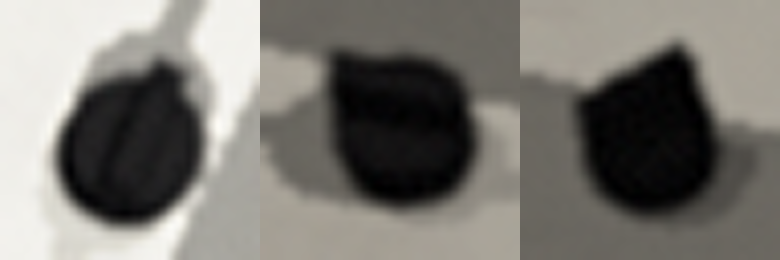

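The crops confirm the cap (leftmost, at x≈0.608, y≈-0.236, bar along about -26°) and the disc hub (square at about 32°, bore with a bright spot). Which axis the tabs lie on and where the slots point are still open, so I'll enlarge those with contrast, next to height maps.

```bash
python3 - <<'E'
from h import *
rows=[]
for n in("top","side"):
    f=pickle.load(open(n+".pkl","rb"));P=cloud(f);row=[]
    for c3,r,lo,hi in(((.547,-.041,.102),10,.06,.115),((.4228,.2162,.02),11,0,.034)):
        u,v=np.round(pix(f,c3)[0]).astype(int)
        g=f["image"][v-r:v+r,u-r:u+r,::-1].astype(float);g=np.clip((g-np.percentile(g,1))/(np.percentile(g,99)-np.percentile(g,1)),0,1)**.7*255
        a=cv2.resize(g.astype(np.uint8),(200,200),interpolation=cv2.INTER_CUBIC)
        z=np.nan_to_num(P[v-r:v+r,u-r:u+r,2]);b=cv2.applyColorMap((np.clip((z-lo)/(hi-lo),0,1)*255).astype(np.uint8),cv2.COLORMAP_JET)
        b=cv2.resize(b,(200,200),interpolation=cv2.INTER_NEAREST)
        s=200/(2*r);M=lambda p:tuple(np.round((pix(f,p)[0]-(u-r,v-r)+.5)*s).astype(int))
        # world axis tick: 0deg (blue) from the centre, at the edge
        for ang,col in((0,(255,0,0)),(90,(0,255,0))):
            R=.024;q=np.array(c3)+R*np.array([np.cos(np.radians(ang)),np.sin(np.radians(ang)),0])
            for im in(a,b): cv2.circle(im,tuple(map(int,M(q))),3,col,-1)
        for im in(a,b): cv2.circle(im,tuple(map(int,M(c3))),2,(255,0,255),-1)
        row+=[a,b]
        if lo>.05:
            vv,uu=np.mgrid[v-r:v+r,u-r:u+r];Q=onplane(f,np.c_[uu.ravel(),vv.ravel()].astype(float),.102)-np.array(c3)
            rr=np.hypot(Q[:,0],Q[:,1]);t=np.degrees(np.arctan2(Q[:,1],Q[:,0]));zz=z.ravel()
            m=(rr>.010)&(rr<.017);o=np.argsort(t[m])
            print(n,[(int(A),int(B*1000)) for A,B in zip(t[m][o],zz[m][o])])
    rows.append(np.hstack(row))
cv2.imwrite("pics/c3.png",np.vstack(rows))
E
```

```text
top [(-173, 74), (-172, 86), (-170, 94), (-164, 67), (-161, 76), (-157, 90), (-156, 63), (-151, 67), (-145, 82), (-143, 98), (-137, 90), (-137, 102), (-130, 104), (-128, 104), (-122, 103), (-117, 99), (-117, 102), (-112, 102), (-108, 99), (-100, 106), (-98, 102), (-88, 103), (-87, 103), (-78, 104), (-75, 102), (-71, 102), (-68, 102), (-64, 102), (-58, 103), (-55, 102), (-48, 100), (-47, 103), (-41, 105), (-39, 102), (-35, 106), (-32, 101), (-27, 104), (-21, 100), (-18, 104), (-9, 49), (-7, 51), (-6, 51), (2, 53), (2, 52), (3, 51), (10, 50), (13, 50), (16, 54), (22, 52), (27, 50), (31, 54), (34, 52), (36, 50), (44, 105), (44, 102), (51, 100), (54, 100), (57, 106), (61, 106), (66, 102), (73, 101), (76, 101), (78, 103), (86, 102), (87, 103), (87, 103), (96, 103), (98, 99), (100, 103), (105, 101), (108, 103), (112, 103), (117, 102), (123, 101), (125, 100), (130, 105), (131, 100), (138, 105), (139, 101), (145, 103), (148, 102), (154, 98), (158, 104), (161, 94), (164, 81), (167, 105), (175, 93), (176, 80), (176, 75)]
side [(-178, 50), (-175, 46), (-170, 48), (-167, 92), (-162, 93), (-157, 
[... 210 characters left out ...]
01), (-70, 99), (-63, 100), (-62, 101), (-55, 102), (-54, 102), (-47, 99), (-43, 102), (-42, 99), (-38, 100), (-33, 101), (-26, 100), (-23, 101), (-21, 101), (-12, 98), (-12, 104), (-12, 99), (-2, 97), (0, 99), (1, 97), (6, 95), (9, 94), (13, 89), (19, 49), (19, 101), (24, 50), (31, 50), (33, 48), (40, 46), (41, 100), (46, 101), (49, 102), (54, 103), (60, 100), (63, 101), (66, 97), (72, 99), (73, 99), (75, 102), (83, 101), (84, 103), (85, 101), (91, 102), (94, 101), (97, 100), (103, 100), (107, 100), (110, 101), (115, 101), (116, 103), (123, 99), (124, 102), (131, 100), (137, 104), (142, 102), (146, 98), (149, 99), (155, 49), (157, 50), (159, 100), (169, 49), (169, 46), (169, 47), (179, 50)]
```

View pics/c3.png

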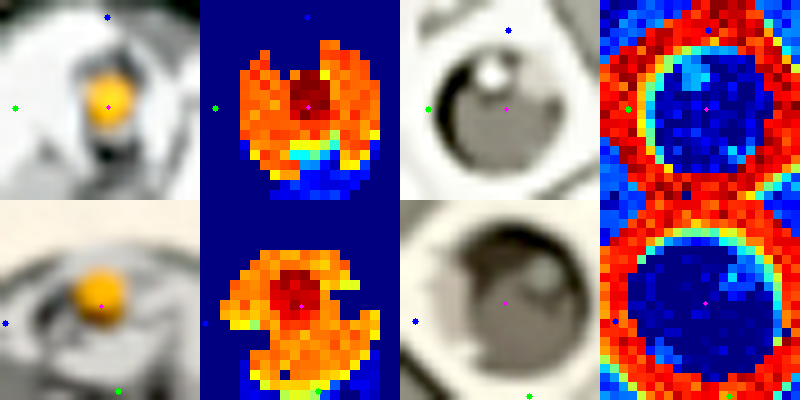

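Tabs show as bumps up-left and down-right in the bore in both views (top view (690,70) and (740,150)), so disc x ≈ 32.4°. The slot gaps in the height maps give slot yaw ≈ 11.5° and key ≈ -58.5°. Everything measured agrees with the given sizes. I'll check IK, then grasp the disc, squeezing along both axes to centre it.

```bash
cat >> h.py <<'E'
from plant import robot
rad=np.radians
S=np.array([.547,-.041]);SLOT=11.5;DISC=np.array([.4228,.2162]);CAP=np.array([.6085,-.236])
def att(deg): return [np.pi,0,rad(deg)]     # jaws close along deg-90
def show(l):
    s=robot.sense();print(l,"t%.1f"%s["t"],s["tcp_pos"].round(4),"yaw%.1f"%np.degrees(s["tcp_rot"][2]),"F",s["wrist_force"].round(1),"op%.3f"%s["opening"],"gf%.0f"%s["gripper_force"],"q7 %.2f"%s["joint_pos"][6]);return s
E
python3 - <<'E'
from h import *
# q7 by yaw at each place
for nm,xy,z in(("disc",DISC,.024),("shaft",S,.1),("cap",CAP,.041)):
    print(nm,[(a,None if q is None else round(float(q[6]),2)) for a in range(-150,181,30) for q in[robot.inverse_kinematics([*xy,z],att(a))]])
E
```

```text
disc [(-150, 1.0), (-120, 1.12), (-90, 1.65), (-60, -2.32), (-30, -1.97), (0, -2.32), (30, -1.86), (60, -1.4), (90, -0.93), (120, -0.46), (150, 0.01), (180, 0.48)]
shaft [(-150, 1.69), (-120, 1.89), (-90, -2.38), (-60, -2.49), (-30, -2.03), (0, -1.57), (30, -1.11), (60, -0.64), (90, -0.18), (120, 0.29), (150, 0.76), (180, 1.23)]
cap [(-150, 1.96), (-120, 2.16), (-90, -2.52), (-60, -2.08), (-30, -1.65), (0, -1.2), (30, -0.76), (60, -0.3), (90, 0.16), (120, 0.62), (150, 1.06), (180, 1.51)]
```

```bash
python3 - <<'E'
from h import *
robot.goto([*DISC,.11],att(32.4));show("above")
robot.move_straight([*DISC,.024],vel=.12);robot.grip(.5,20);show("sq1")
robot.grip(1.0)
robot.move_straight([*DISC,.06],vel=.15)
robot.goto([*DISC,.06],att(122.4))
robot.move_straight([*DISC,.024],vel=.12);robot.grip(.5,60);show("sq2")
robot.move_straight([*DISC,.09],vel=.12);show("lift")
f=robot.grab_frame("side");pickle.dump(f,open("s1.pkl","wb"))
u,v=np.clip(pix(f,[*DISC,.09])[0].astype(int),70,350);cv2.imwrite("pics/s1.png",crop(f,(u,v),70,4,0))
E
```

```text
above t2.5 [0.4235 0.2157 0.1101] yaw32.3 F [0.8 0.2 0.2] op1.000 gf0 q7 -1.78
sq1 t3.7 [0.4233 0.2163 0.0248] yaw32.4 F [-1.1 -1.5  5.6] op0.650 gf21 q7 -1.88
sq2 t6.5 [0.4234 0.2167 0.0251] yaw122.4 F [ 0.1 -0.2  6.5] op0.635 gf64 q7 -0.61
lift t7.2 [0.4224 0.2156 0.0895] yaw122.4 F [-0.1 -0.  -3.5] op0.637 gf64 q7 -0.49
```

View pics/s1.png

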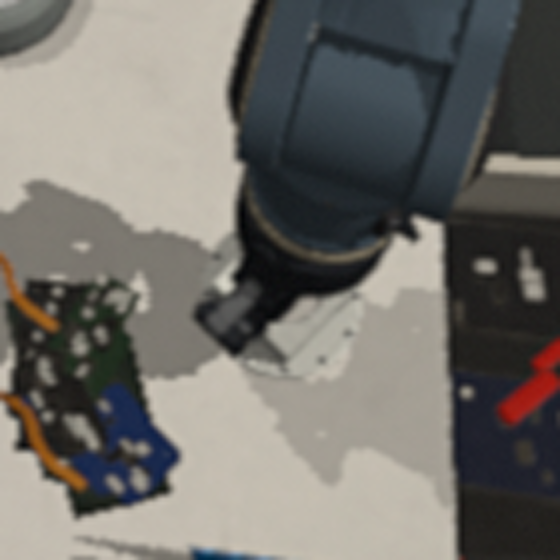

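The side view shows the disc lifted off the bench in the jaws, at about (300,330) in the crop. Now to insert it through the slots.

```bash
python3 - <<'E'
from h import *
robot.goto([*S,.148],att(SLOT+90));robot.sleep(.2);show("hover")
hit=robot.move_straight([*S,.094],vel=.04,contact_N=6);s=show("down %s"%hit)
E
```

```text
hover t8.6 [ 0.5466 -0.0393  0.1478] yaw101.7 F [ 0.   0.1 -2.2] op0.635 gf63 q7 -0.18
down True t9.2 [ 0.5471 -0.0407  0.1339] yaw101.5 F [-1.9  0.1  7.4] op0.633 gf65 q7 -0.19
```

```bash
python3 - <<'E'
from h import *
show("")
o=[]
for n in("top","side"):
    f=robot.grab_frame(n);pickle.dump(f,open(n+"2.pkl","wb"))
    u,v=pix(f,[*S,.11])[0].astype(int);o.append(crop(f,(u,v),35,5,0))
    P=cloud(f);m=(np.hypot(P[...,0]-S[0],P[...,1]-S[1])<.05)&(P[...,2]>.095)&(P[...,2]<.122)
    q=P[m];print(n,len(q),q.mean(0).round(4))
    if len(q)>20:
        A=np.c_[q[:,:2]-S,np.ones(len(q))];print("plane",np.linalg.lstsq(A,q[:,2],rcond=None)[0].round(3))
        print(np.histogram(q[:,2],bins=9,range=(.095,.122)))
cv2.imwrite("pics/d1.png",np.hstack(o))
E
```

```text
t9.2 [ 0.5471 -0.0407  0.1339] yaw101.5 F [-1.9  0.1  7.4] op0.633 gf65 q7 -0.19
top 54 [ 0.5126 -0.0294  0.1162]
plane [-0.43   0.193  0.099]
(array([ 0,  4,  3,  1,  0,  0,  6, 15, 25]), array([0.095, 0.098, 0.101, 0.104, 0.107, 0.11 , 0.113, 0.116, 0.119,
       0.122]))
side 224 [ 0.5477 -0.0317  0.1146]
plane [-0.041  0.212  0.113]
(array([ 2,  7,  5,  4, 16, 37, 52, 51, 50]), array([0.095, 0.098, 0.101, 0.104, 0.107, 0.11 , 0.113, 0.116, 0.119,
       0.122]))
```

View pics/d1.png

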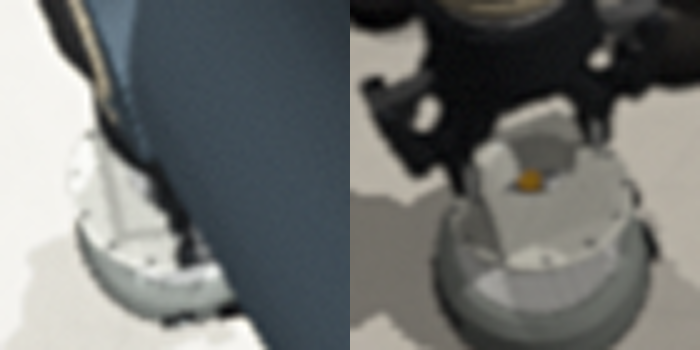

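```bash
python3 - <<'E'
from h import *
f=pickle.load(open("side2.pkl","rb"));P=cloud(f)
g=f["image"].astype(int).min(2)
d=P[...,:2]-S
a=rad(SLOT);X=d[...,0]*np.cos(a)+d[...,1]*np.sin(a);Y=-d[...,0]*np.sin(a)+d[...,1]*np.cos(a)
z=P[...,2]
for nm,m in(("hubtop",(abs(X)<.035)&(abs(Y)<.045)&(z>.122)&(z<.165)&(g>80)),("flange",(np.hypot(X,Y)<.055)&(Y>.025)&(z>.09)&(z<.122)&(g>80))):
    v,u=np.nonzero(m);print(nm,len(u))
    for i in range(0,len(u),max(1,len(u)//45)): print((u[i],v[i]),(P[v[i],u[i]][2]*1000).round(),"XY",(X[v[i],u[i]]*1000).round(),(Y[v[i],u[i]]*1000).round(),end="; ")
    print()
E
```

```text
hubtop 453
(np.int64(258), np.int64(197)) 130.0 XY -26.0 -21.0; (np.int64(256), np.int64(199)) 131.0 XY -20.0 -17.0; (np.int64(255), np.int64(200)) 131.0 XY -16.0 -15.0; (np.int64(251), np.int64(201)) 136.0 XY -6.0 -13.0; (np.int64(245), np.int64(202)) 132.0 XY 8.0 -19.0; (np.int64(256), np.int64(202)) 134.0 XY -16.0 -7.0; (np.int64(249), np.int64(203)) 132.0 XY -0.0 -12.0; (np.int64(246), np.int64(204)) 134.0 XY 8.0 -11.0; (np.int64(247), np.int64(205)) 132.0 XY 6.0 -9.0; (np.int64(244), np.int64(206)) 133.0 XY 14.0 -9.0; (np.int64(241), np.int64(207)) 134.0 XY 22.0 -8.0; (np.int64(263), np.int64(207)) 142.0 XY -25.0 17.0; (np.int64(262), np.int64(208)) 140.0 XY -22.0 17.0; (np.int64(262), np.int64(209)) 144.0 XY -21.0 22.0; (np.int64(261), np.int64(210)) 144.0 XY -18.0 23.0; (np.int64(261), np.int64(211)) 143.0 XY -17.0 25.0; (np.int64(259), np.int64(212)) 144.0 XY -11.0 26.0; (np.int64(244), np.int64(213)) 139.0 XY 21.0 12.0; (np.int64(265), np.int64(213)) 146.0 XY -23.0 35.0; (np.int64(256), np.int64(214)) 144.0 XY -3.0 28.0; (np.int64(266), np.int64(214)) 142.0 XY -25.0 37.0; (n
[... 2799 characters left out ...]
), np.int64(225)) 122.0 XY 15.0 40.0; (np.int64(239), np.int64(226)) 120.0 XY 42.0 30.0; (np.int64(240), np.int64(226)) 120.0 XY 40.0 31.0; (np.int64(241), np.int64(226)) 121.0 XY 38.0 32.0; (np.int64(242), np.int64(226)) 119.0 XY 36.0 33.0; (np.int64(245), np.int64(226)) 121.0 XY 29.0 36.0; (np.int64(249), np.int64(226)) 120.0 XY 20.0 39.0; (np.int64(240), np.int64(227)) 117.0 XY 41.0 32.0; (np.int64(241), np.int64(227)) 119.0 XY 39.0 34.0; (np.int64(242), np.int64(227)) 119.0 XY 36.0 35.0; (np.int64(242), np.int64(228)) 120.0 XY 38.0 38.0; (np.int64(243), np.int64(228)) 118.0 XY 35.0 38.0; (np.int64(244), np.int64(229)) 121.0 XY 34.0 42.0; (np.int64(248), np.int64(230)) 120.0 XY 26.0 48.0;
```

```bash
python3 - <<'E'
from h import *
f=pickle.load(open("s1.pkl","rb"));P=cloud(f);g=f["image"].astype(int).min(2)
d=P[...,:2]-DISC;a=rad(32.4);X=d[...,0]*np.cos(a)+d[...,1]*np.sin(a);Y=-d[...,0]*np.sin(a)+d[...,1]*np.cos(a);z=P[...,2]
m=(np.hypot(X,Y)<.055)&(z>.04)&(z<.12)&(g>60)
v,u=np.nonzero(m);print(len(u))
for i in range(0,len(u),max(1,len(u)//60)): print((P[v[i],u[i]][2]*1000).round(),(X[v[i],u[i]]*1000).round(),(Y[v[i],u[i]]*1000).round(),end="; ")
E
```

```text
491
70.0 -5.0 -43.0; 70.0 5.0 -43.0; 69.0 3.0 -38.0; 67.0 2.0 -35.0; 70.0 4.0 -33.0; 72.0 8.0 -33.0; 67.0 9.0 -32.0; 95.0 17.0 -27.0; 69.0 24.0 -37.0; 71.0 24.0 -33.0; 71.0 24.0 -30.0; 68.0 25.0 -29.0; 70.0 -34.0 29.0; 94.0 -19.0 26.0; 83.0 27.0 -19.0; 70.0 -29.0 30.0; 85.0 -18.0 28.0; 95.0 -9.0 26.0; 90.0 -2.0 21.0; 70.0 -21.0 31.0; 93.0 -5.0 27.0; 69.0 -24.0 37.0; 69.0 -13.0 30.0; 93.0 14.0 15.0; 92.0 1.0 27.0; 70.0 -17.0 37.0; 93.0 12.0 19.0; 71.0 -6.0 30.0; 96.0 24.0 12.0; 93.0 11.0 24.0; 69.0 -8.0 34.0; 94.0 22.0 16.0; 94.0 10.0 28.0; 70.0 -9.0 39.0; 94.0 22.0 19.0; 69.0 3.0 29.0; 72.0 -9.0 42.0; 96.0 26.0 19.0; 71.0 7.0 29.0; 69.0 -6.0 42.0; 88.0 27.0 19.0; 69.0 10.0 29.0; 69.0 -5.0 43.0; 77.0 27.0 18.0; 71.0 13.0 29.0; 72.0 1.0 42.0; 71.0 29.0 17.0; 70.0 16.0 29.0; 69.0 3.0 41.0; 68.0 33.0 15.0; 79.0 23.0 28.0; 71.0 8.0 40.0; 71.0 37.0 16.0; 77.0 26.0 28.0; 70.0 11.0 40.0; 68.0 36.0 18.0; 69.0 24.0 30.0; 70.0 11.0 43.0; 70.0 31.0 27.0; 71.0 18.0 40.0; 70.0 32.0 29.0; 68.0 33.0 30.0;
```

The disc was level at lift (flange z 70 mm on both sides) but is now tilted about 17° about the pad axis. My low transfer arc probably bumped the shaft. I'll take it back to clear bench, set it flat, re-centre and regrip, then transfer at a safe height.

```bash
python3 - <<'E'
from h import *
robot.move_straight([*S,.19],vel=.15)
robot.move_straight([*DISC,.12],vel=.25,attitude=att(122.4))
h=robot.move_straight([*DISC,.026],vel=.08,contact_N=15);show("set %s"%h)
robot.grip(1.0);robot.sleep(.15)
robot.move_straight([*DISC,.065],vel=.15)
robot.goto([*DISC,.065],att(32.4))
h=robot.move_straight([*DISC,.026],vel=.1,contact_N=8);show("dn %s"%h)
robot.grip(.5,20);show("sq1")
robot.grip(1.0)
robot.move_straight([*DISC,.065],vel=.15)
robot.goto([*DISC,.065],att(122.4))
h=robot.move_straight([*DISC,.026],vel=.1,contact_N=8);show("dn %s"%h);robot.grip(.5,110);show("sq2")
robot.move_straight([*DISC,.17],vel=.15);show("lift")
f=robot.grab_frame("side");P=cloud(f);g=f["image"].astype(int).min(2)
d=P[...,:2]-DISC;a=rad(32.4);X=d[...,0]*np.cos(a)+d[...,1]*np.sin(a);Y=-d[...,0]*np.sin(a)+d[...,1]*np.cos(a);z=P[...,2]
m=(np.hypot(X,Y)<.055)&(np.hypot(X,Y)>.033)&(z>.12)&(z<.163)&(g>60)
q=np.c_[X[m],Y[m],np.ones(m.sum())];print(m.sum(),np.linalg.lstsq(q,z[m],rcond=None)[0].round(4),"Yrange",Y[m].min(),Y[m].max())
E
```

```text
set True t12.2 [0.4216 0.217  0.034 ] yaw122.4 F [-1.7  0.9  6.9] op0.637 gf65 q7 -0.61
dn True t14.7 [0.4228 0.216  0.0275] yaw32.4 F [-2.6 -2.2 12.2] op0.999 gf6 q7 -1.90
sq1 t15.2 [0.4196 0.222  0.0316] yaw32.7 F [-19.3   1.2  55.3] op0.833 gf27 q7 -1.90
dn False t17.6 [0.4227 0.2165 0.026 ] yaw122.4 F [-0.6  0.9  0.3] op1.002 gf0 q7 -0.62
sq2 t18.0 [0.4231 0.2163 0.0274] yaw122.4 F [-1.7 -1.9 12.7] op0.618 gf115 q7 -0.62
lift t19.1 [0.4222 0.2156 0.1691] yaw122.4 F [-0.6 -0.5 -3.4] op0.618 gf115 q7 -0.37
307 [-0.0198 -0.0079  0.1488] Yrange 0.0055338487821513065 0.05461603197606816
```

```bash
python3 - <<'E'
from h import *
for n in("side","top"):
    f=robot.grab_frame(n);pickle.dump(f,open(n+"3.pkl","wb"));P=cloud(f);g=f["image"].astype(int).min(2)
    c=robot.sense()["tcp_pos"][:2]
    d=P[...,:2]-c;a=rad(32.4);X=d[...,0]*np.cos(a)+d[...,1]*np.sin(a);Y=-d[...,0]*np.sin(a)+d[...,1]*np.cos(a);z=P[...,2]
    m=(np.hypot(X,Y)<.085)&(z>.136)&(z<.156)&(g>60)
    k,lab,st,ce=cv2.connectedComponentsWithStats(m.astype(np.uint8));i=1+st[1:,4].argmax();m=lab==i
    print(n,m.sum(),"X",np.percentile(X[m],[0,2,98,100]).round(4),"Y",np.percentile(Y[m],[0,2,98,100]).round(4))
    # rim: for every X bin the outermost Y
    xs=np.arange(-.04,.041,.004)
    pts=[(x0,(Y[b].max() if b.any() else np.nan),(Y[b].min() if b.any() else np.nan)) for x0 in xs for b in[m&(abs(X-x0)<.002)]]
    print([tuple(np.round(np.array(p)*1000,1)) for p in pts])
    h=(abs(X)<.03)&(np.abs(Y)<.06)&(z>.164)&(z<.178)&(g>60);print("hubtop",h.sum(), np.percentile(Y[h],[2,98]).round(4) if h.any() else "")
E
```

```text
side 395 X [-0.0334 -0.0275  0.0435  0.0449] Y [0.0071 0.0089 0.0612 0.0628]
[(np.float64(-40.0), np.float64(nan), np.float64(nan)), (np.float64(-36.0), np.float64(nan), np.float64(nan)), (np.float64(-32.0), np.float64(49.7), np.float64(44.2)), (np.float64(-28.0), np.float64(52.4), np.float64(44.7)), (np.float64(-24.0), np.float64(53.7), np.float64(44.7)), (np.float64(-20.0), np.float64(59.1), np.float64(44.6)), (np.float64(-16.0), np.float64(60.2), np.float64(45.5)), (np.float64(-12.0), np.float64(61.4), np.float64(45.2)), (np.float64(-8.0), np.float64(61.4), np.float64(45.1)), (np.float64(-4.0), np.float64(62.8), np.float64(45.3)), (np.float64(-0.0), np.float64(62.5), np.float64(45.0)), (np.float64(4.0), np.float64(62.5), np.float64(44.9)), (np.float64(8.0), np.float64(61.0), np.float64(44.9)), (np.float64(12.0), np.float64(59.5), np.float64(44.9)), (np.float64(16.0), np.float64(58.1), np.float64(44.9)), (np.float64(20.0), np.float64(56.7), np.float64(44.8)), (np.float64(24.0), np.float64(55.2), np.float64(45.0)), (np.float64(28.0), np.float64(51.1), np.float64(7.3)), (np.float64(3
[... 702 characters left out ...]
-8.0), np.float64(nan), np.float64(nan)), (np.float64(-4.0), np.float64(nan), np.float64(nan)), (np.float64(-0.0), np.float64(nan), np.float64(nan)), (np.float64(4.0), np.float64(nan), np.float64(nan)), (np.float64(8.0), np.float64(nan), np.float64(nan)), (np.float64(12.0), np.float64(nan), np.float64(nan)), (np.float64(16.0), np.float64(-24.0), np.float64(-24.0)), (np.float64(20.0), np.float64(nan), np.float64(nan)), (np.float64(24.0), np.float64(nan), np.float64(nan)), (np.float64(28.0), np.float64(nan), np.float64(nan)), (np.float64(32.0), np.float64(nan), np.float64(nan)), (np.float64(36.0), np.float64(nan), np.float64(nan)), (np.float64(40.0), np.float64(nan), np.float64(nan))]
hubtop 0
```

The disc is level, but gripped 17 mm off along its Y (rim at 62.5 instead of 45 mm). I'll set it down, move over the true centre and squeeze both ways.

```bash
python3 - <<'E'
from h import *
robot.move_straight([*DISC,.045],vel=.25)
h=robot.move_straight([*DISC,.0265],vel=.06,contact_N=6);show("set %s"%h)
robot.grip(1.0)
D=DISC+.017*np.array([-np.sin(rad(32.4)),np.cos(rad(32.4))])
robot.move_straight([*DISC,.065],vel=.2)
robot.goto([*D,.065],att(32.4))
h=robot.move_straight([*D,.026],vel=.1,contact_N=8);show("dn %s"%h)
robot.grip(.5,20);show("sq1")
robot.grip(1.0)
robot.move_straight([*D,.065],vel=.2)
robot.goto([*D,.065],att(122.4))
h=robot.move_straight([*D,.026],vel=.1,contact_N=8);show("dn %s"%h);robot.grip(.5,110);show("sq2")
robot.move_straight([*D,.18],vel=.2)
f=robot.grab_frame("side");P=cloud(f);g=f["image"].astype(int).min(2)
s=show("lift");c=s["tcp_pos"][:2];zt=s["tcp_pos"][2]-.020
d=P[...,:2]-c;a=rad(32.4);X=d[...,0]*np.cos(a)+d[...,1]*np.sin(a);Y=-d[...,0]*np.sin(a)+d[...,1]*np.cos(a);z=P[...,2]
m=(np.hypot(X,Y)<.075)&(abs(z-zt)<.01)&(g>60)
k,lab,st,ce=cv2.connectedComponentsWithStats(m.astype(np.uint8));m=lab==1+st[1:,4].argmax()
q=np.c_[X[m],Y[m],np.ones(m.sum())];print(m.sum(),np.linalg.lstsq(q,z[m]-zt,rcond=None)[0].round(4),[round(Y[m&(abs(X-x0)<.003)].max(),4) for x0 in(-.01,0,.01)])
E
```

```text
set True t20.3 [0.4238 0.2163 0.0274] yaw122.3 F [-0.5 -0.6  6.4] op0.622 gf116 q7 -0.62
dn False t22.8 [0.4136 0.2306 0.0258] yaw32.4 F [0.5 0.1 0.2] op1.002 gf0 q7 -1.94
sq1 t23.2 [0.4142 0.2306 0.0267] yaw32.4 F [-0.6 -1.7  6. ] op0.652 gf22 q7 -1.94
dn False t25.7 [0.4136 0.2309 0.026 ] yaw122.4 F [-0.6 -1.  -1. ] op0.998 gf0 q7 -0.66
sq2 t26.1 [0.4142 0.2309 0.0274] yaw122.4 F [-2.5 -2.  11.9] op0.622 gf115 q7 -0.66
lift t27.1 [0.4128 0.2297 0.1786] yaw122.4 F [-0.6  0.2 -2.8] op0.616 gf115 q7 -0.40
328 [-0.0242 -0.0472 -0.0002] [np.float64(0.0453), np.float64(0.0464), np.float64(0.0434)]
```

```bash
python3 - <<'E'
from h import *
robot.move_straight([*S,.18],vel=.3,attitude=att(SLOT+90))
robot.move_straight([*S,.146],vel=.12);show("hover")
a=rad(SLOT);ex=np.array([np.cos(a),np.sin(a)]);ey=np.array([-np.sin(a),np.cos(a)])
for i,(dx,dy,dw) in enumerate([(0,0,0),(0,0,4),(0,0,-4),(0,.0015,0),(0,-.0015,0)]):
    p=S+dx*ex+dy*ey
    if i: robot.move_straight([*p,.133],vel=.1,attitude=att(SLOT+90+dw))
    h=robot.move_straight([*p,.097],vel=.05,contact_N=5);s=show("try%d %s"%(i,h))
    if s["tcp_pos"][2]<.12: break
E
```

```text
hover t28.6 [ 0.5467 -0.04    0.1459] yaw101.6 F [-0.2 -0.1 -1. ] op0.615 gf115 q7 -0.18
try0 False t29.8 [ 0.5473 -0.0409  0.0973] yaw101.5 F [-0.9 -0.2 -1.9] op0.619 gf115 q7 -0.23
```

It went through the slots at the first try. Now turn it and lower.

```bash
python3 - <<'E'
from h import *
for k in(23,47,70):
    robot.goto([*S,.097],att(SLOT+90-k))
show("turned")
KEY=SLOT+20
for i,dw in enumerate([0,-4,4,-8,8]):
    if i: robot.move_straight([*S,.094],vel=.1,attitude=att(KEY+dw))
    h=robot.move_straight([*S,.0765],vel=.04,contact_N=6);s=show("low%d %s"%(i,h))
    if s["tcp_pos"][2]<.083: break
E
```

```text
turned t31.1 [ 0.547  -0.0408  0.0969] yaw31.8 F [ 0.   0.4 -2.5] op0.621 gf115 q7 -1.27
low0 True t31.5 [ 0.5466 -0.0411  0.0776] yaw31.5 F [-0.7  0.2  3.7] op0.615 gf116 q7 -1.29
```

The disc is down: contact at underside ≈51 mm. Release it, check by depth, and fetch the cap. I'll squeeze along the bar's length first, then across.

```bash
python3 - <<'E'
from h import *
robot.grip(1.0);robot.sleep(.1)
robot.move_straight([*S,.19],vel=.2)
robot.goto([*CAP,.12],att(64))
f=robot.grab_frame("side");P=cloud(f);d=P[...,:2]-S;r=np.hypot(d[...,0],d[...,1]);z=P[...,2]
m=(r<.045)&(z>.074)&(z<.09);(c,w,a)=cv2.minAreaRect((P[m][:,:2]*1000).astype(np.float32))
fl=(r<.05)&(z>.05)&(z<.065);print("hub n",m.sum(),"z",np.median(z[m]).round(4),np.round(c,1),np.round(w,1),round(a,1),"flange z",np.median(z[fl]).round(4))
h=robot.move_straight([*CAP,.046],vel=.12,contact_N=8);show("dn %s"%h)
robot.grip(.3,20);show("sq1");robot.grip(1.0)
robot.move_straight([*CAP,.075],vel=.2)
robot.goto([*CAP,.075],att(154))
h=robot.move_straight([*CAP,.046],vel=.12,contact_N=8);show("dn %s"%h)
robot.grip(0.0,90);show("sq2")
E
```

```text
hub n 242 z 0.0787 [545.6 -39.5] [56.8 57.3] 30.9 flange z 0.0552
dn False t34.5 [ 0.6092 -0.2358  0.0467] yaw64.0 F [ 0.1 -0.3  0.3] op1.003 gf0 q7 -0.45
sq1 t34.9 [ 0.6092 -0.2363  0.047 ] yaw64.0 F [-0.3 -0.1  5.2] op0.556 gf22 q7 -0.45
dn False t37.3 [ 0.6079 -0.2357  0.045 ] yaw154.0 F [0.4 0.2 0.8] op1.001 gf0 q7 0.88
sq2 t37.9 [ 0.6086 -0.2362  0.0465] yaw154.0 F [-0.2 -1.3  3.7] op0.136 gf89 q7 0.88
```

The disc is seated (hub z 78.7 mm, flange 55.2 mm, with about 1 mm of view bias). The cap is gripped, so next is lift, transfer and press.

```bash
python3 - <<'E'
from h import *
robot.move_straight([*CAP,.19],vel=.25)
Y0=SLOT+180
robot.move_straight([*S,.19],vel=.3,attitude=att(Y0))
robot.move_straight([*S,.165],vel=.15);show("hover")
a=rad(SLOT);ey=np.array([-np.sin(a),np.cos(a)])
for i,(dy,dw) in enumerate([(0,0),(0,4),(0,-4),(.0015,0),(-.0015,0)]):
    p=S+dy*ey
    if i: robot.move_straight([*p,.152],vel=.1,attitude=att(Y0+dw))
    h=robot.move_straight([*p,.140],vel=.05,contact_N=5);s=show("try%d %s"%(i,h))
    if s["tcp_pos"][2]<.143: break
else: raise SystemExit
h=robot.move_straight([*p,.1282],vel=.04,contact_N=25);s=show("press %s"%h)
E
```

```text
hover t39.8 [ 0.5468 -0.0428  0.164 ] yaw-168.7 F [ 0.1 -0.7 -0.7] op0.137 gf89 q7 1.22
try0 False t40.5 [ 0.5471 -0.0408  0.14  ] yaw-168.5 F [ 0.1 -0.2 -1.8] op0.135 gf89 q7 1.19
press False t40.9 [ 0.5479 -0.0407  0.1289] yaw-168.5 F [ 0.3 -0.3  5.2] op0.133 gf90 q7 1.18
```

```bash
python3 - <<'E'
from h import *
for k in(23,47,70):
    robot.goto([*S,.128],att(SLOT+180-k));show("rot%d"%k)
robot.move_straight([*S,.1355],vel=.05);show("rise")
f=robot.grab_frame("side")
E
```

```text
rot23 t41.3 [ 0.5476 -0.0406  0.1289] yaw168.5 F [0.9 0.1 6. ] op0.137 gf90 q7 0.84
rot47 t41.8 [ 0.5476 -0.0405  0.1289] yaw144.5 F [-0.2 -0.3  5.3] op0.132 gf90 q7 0.48
rot70 t42.2 [ 0.5476 -0.0406  0.1289] yaw121.5 F [-0.8  0.1  5.6] op0.137 gf90 q7 0.14
rise t42.5 [ 0.5473 -0.0407  0.1345] yaw121.5 F [ 4.7  0.6 -9.5] op0.130 gf101 q7 0.15
```

Pulling up meets the notch roof exactly at underside 88.0 mm, so the cap is locked. Release, retreat and verify.

```bash
python3 - <<'E'
from h import *
robot.move_straight([*S,.1342],vel=.05)
robot.grip(1.0);robot.sleep(.1)
robot.move_straight([*S,.2],vel=.2)
robot.goto([.52,-.3,.24],att(90));show("away")
for n in("side","top"):
    f=robot.grab_frame(n);P=cloud(f);d=P[...,:2]-S;r=np.hypot(d[...,0],d[...,1]);z=P[...,2]
    m=(r<.035)&(z>.128)&(z<.146)
    if m.sum()>10:
        (c,w,a)=cv2.minAreaRect((P[m][:,:2]*1000).astype(np.float32));print(n,"bar z",np.median(z[m]).round(4),np.round(c,1),np.round(w,1),round(a,1))
    t=(r<.027)&(z>.105)&(z<.125);print("cap top z",np.median(z[t]).round(4),t.sum())
    u,v=pix(f,[*S,.1])[0].astype(int);cv2.imwrite(f"pics/e_{n}.png",crop(f,(u,v),35,6,0))
E
```

```text
away t45.1 [ 0.5206 -0.2973  0.2395] yaw90.2 F [-0.4  1.1  0.2] op1.000 gf0 q7 0.20
side bar z 0.1362 [547.2 -39.6] [14.3 47.8] 31.1
cap top z 0.1149 217
top bar z 0.1383 [546.2 -41.3] [14.6 48. ] 32.6
cap top z 0.1167 197
```

View pics/e_side.png

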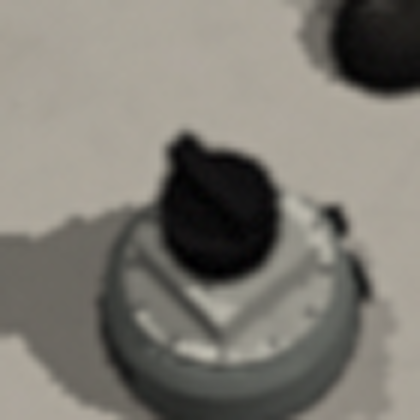

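The side crop shows the cap at (220,215) sitting upright on the shaft, with the disc flat below it. The bar top is at 137 mm (138 expected) and the yaw is about -58°.

```bash
python3 -c "
from plant import robot
print(robot.close_job())"
```

```text
the job is handed in; nothing more can be done
None
```

The disc is seated in the keyways and the cap is locked in its notches by my measurements (45 s of 58 s used). I handed the job in, but no verdict came back, and I did not re-measure the bystanders at the end.

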